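# Slide the induction hob's touch control to full power under the saucepan

## Task

Turn the induction hob on and set the zone under the lidded saucepan to full power: touch the on/off key for about a second, then run the fingertips lightly along that zone's own row of marks, over each mark in turn from the lowest at the left end to the highest at the right end. Finish with the fingertips still resting lightly on the highest mark alone (that holds the boost): the program ends while holding it. Do not touch the other zone's marks or press hard, and leave the hob, the pans and everything else standing where they are.

Things in the scene. Friction and masses are not known exactly. Their poses are not given: they have to be found in the camera images.
- hob: double induction hob, rigid level black glass 380 (x) x 600 (y) mm, 62 mm high, 6.5 kg, loose on rubber feet. Origin: centre of its underside; x to its back, y to its left; yaw within 0.2 rad of the world's. Zones centred at (40, 150) mm (left) and (40, -150) (right). Touch row along the front at x = -150 mm: left zone's marks, on/off key, right zone's marks, flush with the glass between
- hob_key: on/off key: printed ring with a bar through its top, touch area 30 (hob x) x 22 (hob y) mm. Origin at its centre, on the glass surface; axes as the hob's. Keys and marks feel a touch of 0.3 N or more; only a light touch, under 30 N, counts
- left_mark1: mark 1 of 5 (1 the lowest power and shortest line, at the row's left end; 5 full power and longest line, at its right end) of the left cooking zone's row: printed line 9 mm long, touch area 30 (hob x) x 16 (hob y) mm, marks 30 mm apart along hob y. Origin at its centre, on the glass surface; axes as the hob's
- left_mark2: mark 2 of 5 (1 the lowest power and shortest line, at the row's left end; 5 full power and longest line, at its right end) of the left cooking zone's row: printed line 12 mm long, touch area 30 (hob x) x 16 (hob y) mm, marks 30 mm apart along hob y. Origin at its centre, on the glass surface; axes as the hob's
- left_mark3: mark 3 of 5 (1 the lowest power and shortest line, at the row's left end; 5 full power and longest line, at its right end) of the left cooking zone's row: printed line 15 mm long, touch area 30 (hob x) x 16 (hob y) mm, marks 30 mm apart along hob y. Origin at its centre, on the glass surface; axes as the hob's
- left_mark4: mark 4 of 5 (1 the lowest power and shortest line, at the row's left end; 5 full power and longest line, at its right end) of the left cooking zone's row: printed line 18 mm long, touch area 30 (hob x) x 16 (hob y) mm, marks 30 mm apart along hob y. Origin at its centre, on the glass surface; axes as the hob's
- left_mark5: mark 5 of 5 (1 the lowest power and shortest line, at the row's left end; 5 full power and longest line, at its right end) of the left cooking zone's row: printed line 21 mm long, touch area 30 (hob x) x 16 (hob y) mm, marks 30 mm apart along hob y. Origin at its centre, on the glass surface; axes as the hob's
- right_mark1: mark 1 of 5 (1 the lowest power and shortest line, at the row's left end; 5 full power and longest line, at its right end) of the right cooking zone's row: printed line 9 mm long, touch area 30 (hob x) x 16 (hob y) mm, marks 30 mm apart along hob y. Origin at its centre, on the glass surface; axes as the hob's
- right_mark2: mark 2 of 5 (1 the lowest power and shortest line, at the row's left end; 5 full power and longest line, at its right end) of the right cooking zone's row: printed line 12 mm long, touch area 30 (hob x) x 16 (hob y) mm, marks 30 mm apart along hob y. Origin at its centre, on the glass surface; axes as the hob's
- right_mark3: mark 3 of 5 (1 the lowest power and shortest line, at the row's left end; 5 full power and longest line, at its right end) of the right cooking zone's row: printed line 15 mm long, touch area 30 (hob x) x 16 (hob y) mm, marks 30 mm apart along hob y. Origin at its centre, on the glass surface; axes as the hob's
- right_mark4: mark 4 of 5 (1 the lowest power and shortest line, at the row's left end; 5 full power and longest line, at its right end) of the right cooking zone's row: printed line 18 mm long, touch area 30 (hob x) x 16 (hob y) mm, marks 30 mm apart along hob y. Origin at its centre, on the glass surface; axes as the hob's
- right_mark5: mark 5 of 5 (1 the lowest power and shortest line, at the row's left end; 5 full power and longest line, at its right end) of the right cooking zone's row: printed line 21 mm long, touch area 30 (hob x) x 16 (hob y) mm, marks 30 mm apart along hob y. Origin at its centre, on the glass surface; axes as the hob's
- saucepan: steel saucepan, 180 mm across, with a lid fixed on (118 mm high to the top of the black lid knob) and a black handle towards its own +x reaching 165 mm from its middle, at about 75 mm height; it stands on one of the two zones. 1 to 2 kg. Origin at the centre of its underside
- frying_pan: open dark frying pan, 240 mm across the rim, 46 mm high, black handle towards its own +x reaching 175 mm from its middle and 71 mm high; it stands on the other zone. Origin at the centre of its underside
- salt_shaker: white salt shaker with steel top, 38 mm across, 63 mm high, standing on the hob's glass between the two pans. Origin at the centre of its underside
- wooden_spoon: wooden spoon, 280 mm long, 13 mm thick, head 50 mm wide, lying on the worktop in front of the hob. Origin under its handle, 150 mm from the handle end, x axis along it to the head
- timer: round kitchen timer, 66 mm across, 35 mm high, on the worktop in front of the hob. Origin at the centre of its underside
- mug: blue mug, 82 mm across, 92 mm high, on the worktop left of the hob. Origin at the centre of its underside
- pepper_mill: dark wooden pepper mill, 52 mm across, 134 mm high, on the worktop right of the hob. Origin at the centre of its underside
- jar: closed amber glass jar, 66 mm across, 88 mm high, on the worktop left of the hob. Origin at the centre of its underside

How it is judged:
By the outcome, as a careful person would: the job done as asked, in the order asked, and still so for the second after the job is handed in, while the arm keeps its last pose, push and grip.
It also fails if it takes over 45 s, if anything falls off the work surface, if the arm or the gripper's body presses on something with over 40 N, if the wrist force passes 120 N, or if a joint passes its speed limit or range.

## Robot

A 6-joint arm with a two-finger parallel gripper is mounted at the origin on the work surface. World frame = base frame: x ahead of the robot, y to its left, z up, the work surface at z = 0. Lengths are in mm, angles in degrees, forces in N, time in s.
With the tool pointing down it reaches from about 325 to 775 mm from the base axis. Payload 5.5 kg.
Tool frame: the origin (TCP) lies midway between the tips of the shut fingers; the grasp point (between the pads) lies 19 mm behind it (arm.tcp_to_grasp is the z of the grasp point in the tool frame, in mm); z points along the fingers, y is the line along which they close (so a half turn about z gives the same grasp; the last joint's range is limited). The gripper opens to 88 mm and grips with 3 to 60 N. Pads are 20 mm wide; open, the fingers measure 115 mm over their backs; the gripper's body (75 mm by 178 mm) begins 61 mm behind the grasp point.
Start: joints at [-73.321, 5.22, 70.514, -0, 104.267, -3.249], TCP at [204.498, -564.089, 222.631] pointing down, gripper open.
Joint ranges: [-164.24, 164.24], [-49.07, 125.15], [9.68, 141.18], [-86.29, 266.29], [3.28, 154.24], [-151.56, 151.56]. Speed limits (degrees/s): [147.25, 147.25, 172.46, 180, 180, 180].

## Interface

Orientations are given as a 3x3 rotation matrix whose columns are the frame's x, y, z axes.
In Python, from workcell import arm gives the robot as it stands.
- The arm moves only by the shell command python3 -m creep 'ROWS' [OPENING]. ROWS is JSON, a list that holds one entry, the list of rows, each a list of 4 numbers: the shift along the tool's x, y, z in m, then the turn about the tool's z in rad. In form: [[[tx, ty, tz, roll], ...]]. A call has 1 to 10 rows; each row is the pose to reach, as a shift and turn from the pose commanded when the call began, along the tool's axes at that moment; what a row does not reach only later rows make up. A row lasts 1/8 s, in which the tool goes at most 62.5 mm and 10.7 degrees, less where a joint would pass 70% of its speed; a pose out of reach is approached as far as the arm can. A call with a gripper value outside its range is refused whole. OPENING is the closure, from 0 (fully open) to 1 (shut), set as the call begins (- or left out, the last holds). The fingers move at their own pace and stop on an object; the grip force is fixed at half the most. Time passes only in rows, so rows that repeat a pose let the fingers close. It gives the time, the measured TCP pose, the force, the opening and the grip force at its end, in the units of the state.
- arm.get_obs(): the state, without advancing time (a new reading comes with each control period).
- arm.capture(name): name is "side" or "top"; returns the picture (400x640x3 uint8, red, green, blue); there is no depth.
- arm.get_calibration(name): a dict with "fx", "fy", "cx", "cy" (pixels), "rvec" (rotation vector, rad) and "tvec" (3), from world to camera coordinates, as OpenCV has them. Camera axes: x right, y down, z forward; pixel columns grow to the right and rows downward; lengths in mm; the calibration is good to about 2 mm. A picture is of the moment at which its call begins. get_calibration takes no time and is no camera call.
- arm.finish_job(): hands the job in; it is judged then, once.
The state is a dict: "t": time; "joints": joint angles; "joint_velocities": joint speeds; "joint_efforts": joint torques, N m; "tcp_pos": TCP position; "eef_rot": TCP orientation; "ft_force": force on the tool from outside, world axes, zero at the start; "wrist_torque": the same for the moment, N m; "grip_width": finger opening in mm; "finger_force": force on a finger pad.
Only numpy, scipy, OpenCV 4.12 (cv2) and the standard library are available. Lean on these libraries where they do the work, as an engineer would, in place of code of your own. Each camera call takes 0.05 s, during which the arm holds its last target. There are 200 camera calls.

## Working session

There is one attempt and no reset: what is moved stays moved. The work goes in short steps, Python scripts to look and compute and a shell command to move; the robot and the scene stay as the last step left them, time stands still between calls to the robot, and variables do not carry over. Pictures are saved under pics/ and viewed, at most 10 in all, crops included, and the job is handed in when it is done.

```bash
mkdir -p pics; python3 - <<'E'
from workcell import arm
import cv2
for n in("top","side"):
    cv2.imwrite(f"pics/{n}0.png",arm.capture(n)[:,:,::-1]); print(arm.get_calibration(n))
o=arm.get_obs();print(o['tcp_pos'],o['eef_rot'],o['ft_force'],o['t'],o['grip_width'])
E
```

```text
{'fx': 386.03776464860414, 'fy': 386.03776464860414, 'cx': 323.74019475356886, 'cy': 201.51900112765745, 'rvec': array([ 2.17181895, -2.17852338,  0.10449438]), 'tvec': array([  35.06527   ,  541.40559899, 1131.8271695 ])}
{'fx': 443.97732524503834, 'fy': 443.97732524503834, 'cx': 319.46706138899583, 'cy': 187.85275280326655, 'rvec': array([ 0.31400473, -2.57559085,  1.50674887]), 'tvec': array([ 528.80917805,  118.01970412, 1168.84477514])}
[ 204.42774539 -563.81624391  221.64010128] [[ 9.40118726e-01  3.40846789e-01 -4.97363108e-04]
 [ 3.40847139e-01 -9.40117278e-01  1.65260152e-03]
 [ 9.57042712e-05 -1.72316643e-03 -9.99998511e-01]] [0.96137709 1.05604217 1.37888091] 0.1 87.77918585829269
```

View pics/top0.png

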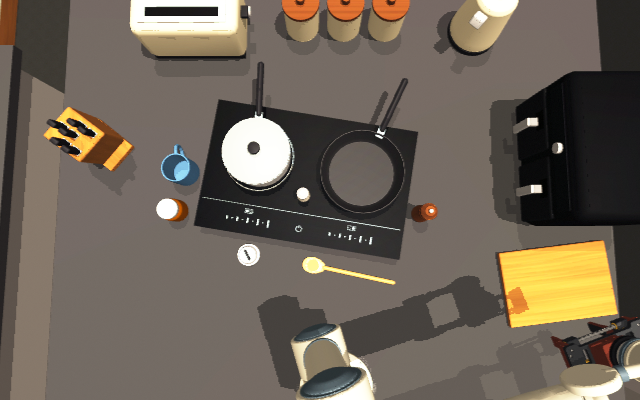

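View pics/side0.png

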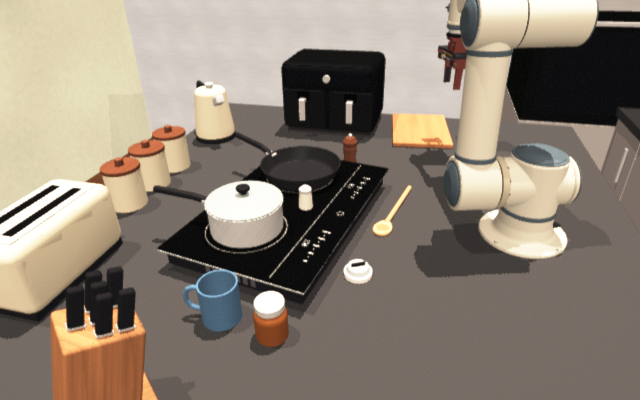

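The saucepan (256,152) stands on the left zone. Its marks run from about (228,217) to (269,224), and the key is near (298,229). Next I measure these on the z=62 plane.

```bash
cat > h.py <<'E'
from workcell import arm
import cv2, numpy as np
def ray(n,px,z):
    c=arm.get_calibration(n);R=cv2.Rodrigues(c['rvec'])[0];C=-R.T@c['tvec']
    px=np.atleast_2d(px);d=np.c_[(px[:,0]-c['cx'])/c['fx'],(px[:,1]-c['cy'])/c['fy'],np.ones(len(px))]@R
    return C+d*((z-C[2])/d[:,2])[:,None]
E
python3 - <<'E'
from h import *
np.set_printoptions(precision=1,suppress=True)
im=cv2.imread('pics/top0.png')
g=im.max(2)
roi=np.zeros_like(g);cv2.fillPoly(roi,[np.array([[198,205],[405,240],[400,255],[196,225]])],255)
w=np.where(roi>0,np.clip(g.astype(float)-60,0,None),0)
n,l,s,_=cv2.connectedComponentsWithStats((w>0).astype(np.uint8))
for i in range(1,n):
    ys,xs=np.where(l==i);ww=w[ys,xs]
    p=np.array([(xs*ww).sum(),(ys*ww).sum()])/ww.sum()
    print(s[i],p,ray('top',p,62)[0],ww.sum())
# hob corners
for p in [(220,100),(417,131),(399,259),(195,226)]: print(p,ray('top',p,62)[0])
# side
g=cv2.imread('pics/side0.png')
cv2.imwrite('pics/crops.png',np.vstack([cv2.resize(im[195:265,190:410],(800,255),interpolation=2),cv2.resize(g[165:275,250:420],(530,343),interpolation=2)[:, :].copy().repeat(1,0) if 0 else cv2.copyMakeBorder(cv2.resize(g[165:275,250:420],(530,343),interpolation=2),0,0,0,270,0)]))
E
```

```text
[247 213   2   1   2] [247.6 213. ] [505.4 253.8  62. ] 114.0
[226 215   3   4  11] [226.4 216.5] [495.5 314.7  62. ] 1121.0
[231 217   3   2   5] [231.7 217.2] [493.5 299.6  62. ] 397.0
[236 216   3   5  15] [236.7 218.3] [490.3 284.9  62. ] 1584.0
[246 217   4   6  17] [247.  219.9] [485.4 255.1  62. ] 1969.0
[241 219   3   1   3] [242. 219.] [488.1 269.7  62. ] 239.0
[256 219   4   7  20] [257.3 221.7] [480.1 225.5  62. ] 2426.0
[252 220   2   2   4] [252.2 220.8] [482.9 240.   62. ] 244.0
[266 220   4   8  24] [267.5 223.4] [475.1 195.9  62. ] 2814.0
[262 222   2   2   4] [262.3 222.3] [478.5 211.1  62. ] 257.0
[295 225   8   7  36] [298.  228.2] [461. 108.  62.] 3175.0
[328 232   3   4  12] [329.  233.5] [445.5  18.6  62. ] 1411.0
[338 233   4   5  15] [339.4 235.2] [440.6 -11.2  62. ] 1594.0
[334 234   2   2   4] [334.3 234.7] [442.    3.5  62. ] 287.0
[348 235   4   6  16] [349.6 237. ] [435.4 -40.5  62. ] 2026.0
[344 236   3   2   5] [344.5 236.2] [437.6 -25.8  62. ] 440.0
[359 236   4   7  21] [360.  238.7] [430.3 -70.4  62. ] 2559.0
[369 237   4   8  24] [370.2 240.4] [425.3 -99.8  62. ] 3020.0
[354 238   3   1   3] [354.6 238. ] [432.4 -54.8  62. ] 267.0
[364 239   3   2   5] [365.3 239.7] [427.5 -85.6  62. ] 289.0
[400 239   6  17  46] [402.3 245.6] [ 410.4 -191.8   62. ] 2032.0
(220, 100) [842.  340.8  62. ]
(417, 131) [ 746.4 -242.6   62. ]
(399, 259) [ 372.2 -181.4   62. ]
(195, 226) [468.3 404.7  62. ]
```

View pics/crops.png

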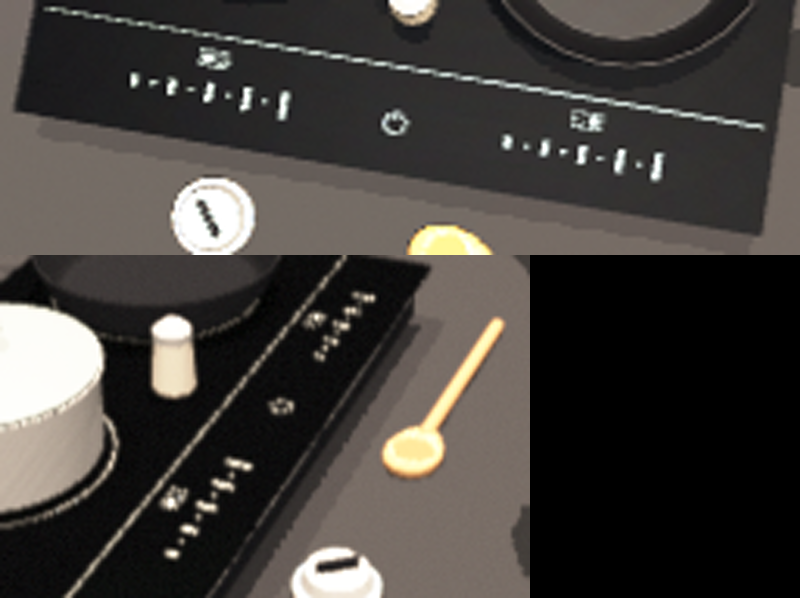

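The picture confirms the layout: the left row runs short to long, left to right, with the key in the middle. L1 is at (495.5, 314.7), L5 at (475.1, 195.9) and the key at (461, 108). L1 to L5 measures 120.5 mm against an expected 120, and the hob yaw is about -9.7°. I set tool x along hob x, so the wide side of the gripper body lies along the row and clear of the saucepan.

```bash
python3 -m creep '[[[0.04,-0.046,0,0.05],[0.09,-0.1,0,0.15],[0.13,-0.15,0,0.25],[0.17,-0.2,0,0.35],[0.21,-0.245,0,0.45],[0.25,-0.29,0,0.517],[0.29,-0.335,0,0.517],[0.33,-0.38,0,0.517],[0.37,-0.425,0,0.517],[0.41,-0.472,0,0.517]]]' 1
python3 - <<'E'
from workcell import arm
import numpy as np
o=arm.get_obs();R=o['eef_rot'];p=o['tcp_pos'];print(p,R,o['joints'],o['grip_width'],o['ft_force'])
print(R.T@(np.array([461,108,110])-p))
E
```

```text
t: 1.35
tcp_pos: [428.6, 19.7, 222.4]
eef_rot: [[0.986, -0.168, 0.0], [-0.168, -0.986, -0.0], [0.0, 0.0, -1.0]]
ft_force: [1.1, -0.9, 0.2]
grip_width: 0.7
finger_force: 0.0
[428.62502082  19.71773153 222.42797653] [[ 9.85734515e-01 -1.68307502e-01  2.26169905e-04]
 [-1.68307452e-01 -9.85734523e-01 -2.26200764e-04]
 [ 2.61014769e-04  1.84907820e-04 -9.99999949e-01]] [-1.90075176e+00 -2.12713960e+01  9.46041329e+01 -1.30717171e-02
  1.06653881e+02  9.77849276e+01] 0.6986295999505463 [ 1.052202   -0.86007105  0.23566682]
[ 17.0252254  -92.49262052 112.41532351]
```

```bash
python3 -m creep '[[[0.008,-0.045,0.0,0],[0.017,-0.0925,0.03,0],[0.017,-0.0925,0.07,0],[0.017,-0.0925,0.11,0],[0.017,-0.0925,0.135,0],[0.017,-0.0925,0.14,0],[0.017,-0.0925,0.14,0]]]'
python3 - <<'E'
from h import *
o=arm.get_obs();R=o['eef_rot'];p=o['tcp_pos'];print(p,o['joints'],o['ft_force'])
a=arm.capture('top')[:,:,::-1];b=arm.capture('side')[:,:,::-1]
c=arm.get_calibration
for n in('top','side'):
  k=c(n);print(n,[cv2.projectPoints(np.array([q],float),k['rvec'],k['tvec'],np.array([[k['fx'],0,k['cx']],[0,k['fy'],k['cy']],[0,0,1]]),None)[0].ravel().round(1) for q in (p,[461,108,62],[475.1,195.9,62],[495.5,314.7,62])])
cv2.imwrite('pics/c2.png',np.hstack([cv2.resize(a[180:260,200:300],(400,320),interpolation=2),cv2.resize(b[150:270,260:410],(400,320),interpolation=2)]))
E
```

```text
t: 2.22
tcp_pos: [460.9, 105.9, 83.1]
eef_rot: [[0.986, -0.168, 0.0], [-0.168, -0.986, 0.0], [0.0, -0.0, -1.0]]
ft_force: [-0.2, -0.1, 0.3]
grip_width: 0.0
finger_force: 0.0
[460.86390608 105.93743145  83.09311896] [ 8.82237798e+00 -1.37526572e+01  1.02705887e+02  8.42071721e-05
  9.10368371e+01  1.08522641e+02] [-0.19102947 -0.10326669  0.34909367]
top [array([298.2, 228.1]), array([298. , 228.2]), array([267.5, 223.4]), array([226.4, 216.5])]
side [array([340.8, 205.8]), array([340.5, 213.1]), array([327.2, 231.4]), array([305.7, 260.1])]
```

View pics/c2.png

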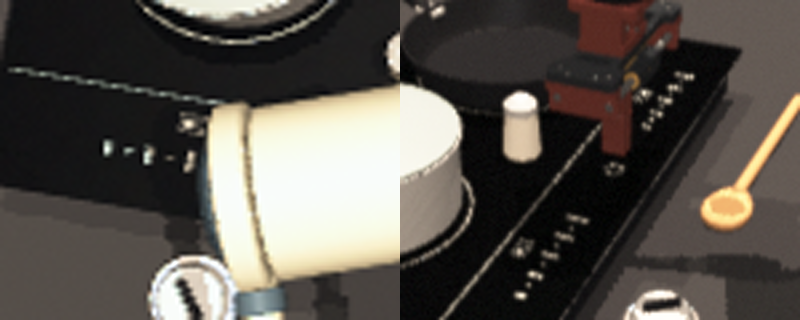

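The side view agrees: the key is at about (340.6, 213) px and the fingertips are straight above it. I descend gently.

```bash
python3 -m creep '[[[0,-0.001,0.008,0],[0,-0.001,0.015,0],[0,-0.001,0.018,0],[0,-0.001,0.019,0],[0,-0.001,0.019,0]]]'; python3 -m creep '[[[0,0,0.0005,0],[0,0,0.001,0],[0,0,0.001,0]]]'
```

```text
t: 2.95
tcp_pos: [460.9, 106.9, 63.6]
eef_rot: [[0.986, -0.168, -0.0], [-0.168, -0.986, 0.0], [-0.0, 0.0, -1.0]]
ft_force: [0.2, -0.3, 0.0]
grip_width: 0.2
finger_force: 0.0
t: 3.32
tcp_pos: [460.9, 106.9, 62.7]
eef_rot: [[0.986, -0.168, 0.0], [-0.168, -0.986, -0.0], [0.0, 0.0, -1.0]]
ft_force: [-0.7, 0.0, -0.4]
grip_width: 0.4
finger_force: 0.0
```

```bash
python3 -m creep '[[[0,0,0.0005,0],[0,0,0.0005,0]]]'; python3 -m creep '[[[0,0,0.0005,0],[0,0,0.0005,0]]]'
```

```text
t: 3.58
tcp_pos: [461.0, 107.0, 62.4]
eef_rot: [[0.986, -0.168, 0.0], [-0.168, -0.986, 0.0], [0.0, -0.0, -1.0]]
ft_force: [-0.1, -0.7, 1.9]
grip_width: 0.3
finger_force: 0.8
t: 3.82
tcp_pos: [461.0, 106.9, 62.3]
eef_rot: [[0.986, -0.168, 0.0], [-0.168, -0.986, 0.0], [0.0, -0.0, -1.0]]
ft_force: [-2.9, -0.7, 5.3]
grip_width: 0.2
finger_force: 2.7
```

Contact began at about 3.5 s, at roughly 5 N. I hold to about 1 s, then lift straight up.

```bash
python3 -m creep '[[[0,0,0,0],[0,0,0,0],[0,0,0,0],[0,0,0,0],[0,0,0,0],[0,0,-0.02,0],[0,0,-0.03,0],[0,0,-0.03,0]]]'
python3 - <<'E'
from h import *
b=arm.capture('side')[:,:,::-1]
o=arm.get_obs();R=o['eef_rot'];p=o['tcp_pos'];print(p,o['t'])
print(R.T@(np.array([495.5,314.7,62])-p),R.T@(np.array([475.1,195.9,62])-p))
cv2.imwrite('pics/c3.png',cv2.resize(b[150:300,240:420],(720,600),interpolation=2))
E
```

```text
t: 4.82
tcp_pos: [461.8, 107.1, 93.3]
eef_rot: [[0.986, -0.168, 0.003], [-0.168, -0.986, 0.0], [0.003, -0.001, -1.0]]
ft_force: [-0.0, -0.2, -0.8]
grip_width: 0.6
finger_force: 0.0
[461.34524522 107.00207988  92.28515977] 4.875
[  -1.35093205 -210.4693993    30.38044011] [ -1.45220846 -89.93066427  30.32476049]
```

View pics/c3.png

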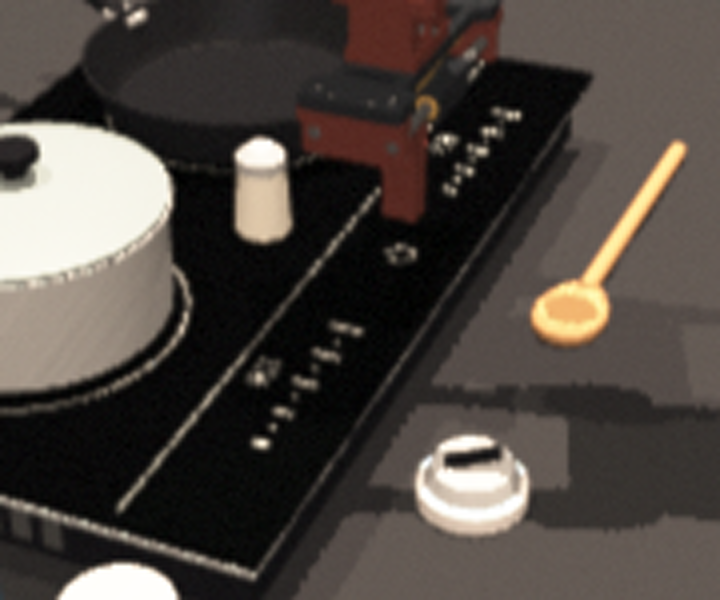

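No hob shift; the key is still at about (340, 213) px. Now to above mark 1.

```bash
python3 -m creep '[[[0,-0.05,0,0],[-0.001,-0.1,0,0],[-0.001,-0.15,0,0],[-0.001,-0.195,0,0],[-0.001,-0.211,0,0],[-0.001,-0.211,0.015,0],[-0.001,-0.211,0.025,0],[-0.001,-0.211,0.028,0],[-0.001,-0.211,0.028,0]]]'
```

```text
t: 6.0
tcp_pos: [495.6, 314.2, 63.5]
eef_rot: [[0.986, -0.17, -0.0], [-0.17, -0.986, -0.0], [-0.0, 0.0, -1.0]]
ft_force: [0.3, -0.4, -0.5]
grip_width: 0.5
finger_force: 0.0
```

```bash
python3 -m creep '[[[0,0,0.0007,0],[0,0,0.0013,0],[0,0,0.0017,0],[0,0,0.0017,0]]]'
```

```text
t: 6.5
tcp_pos: [495.6, 315.1, 62.3]
eef_rot: [[0.986, -0.168, 0.0], [-0.168, -0.986, 0.0], [0.0, -0.0, -1.0]]
ft_force: [-0.2, -1.6, 2.5]
grip_width: 0.3
finger_force: 1.2
```

```bash
python3 -m creep '[[[0,0,0.0004,0],[0,0.006,0.0004,0],[0,0.012,0.0004,0],[0,0.018,0.0004,0],[0,0.024,0.0004,0],[0,0.03,0.0004,0],[0,0.03,0.0004,0]]]'
```

```text
t: 7.38
tcp_pos: [490.7, 285.2, 62.3]
eef_rot: [[0.986, -0.169, 0.001], [-0.169, -0.986, 0.001], [0.001, -0.001, -1.0]]
ft_force: [0.3, 0.7, 5.5]
grip_width: 0.4
finger_force: 3.0
```

```bash
python3 -m creep '[[[0,0.006,0,0],[0,0.012,0,0],[0,0.018,0,0],[0,0.024,0,0],[0,0.03,0,0],[0,0.036,0,0],[0,0.042,0,0],[0,0.048,0,0],[0,0.054,0,0],[0,0.06,0,0]]]'
```

```text
t: 8.62
tcp_pos: [480.7, 226.6, 62.3]
eef_rot: [[0.986, -0.168, 0.002], [-0.168, -0.986, 0.002], [0.001, -0.002, -1.0]]
ft_force: [1.2, 4.2, 5.3]
grip_width: 0.2
finger_force: 2.8
```

```bash
python3 -m creep '[[[0,0.006,0,0],[0,0.012,0,0],[0,0.018,0,0],[0,0.024,0,0],[0,0.03,0,0],[0,0.03,0,0],[0,0.03,0,0],[0,0.03,0,0]]]'
python3 - <<'E'
from h import *
a=arm.capture('top')[:,:,::-1];b=arm.capture('side')[:,:,::-1];o=arm.get_obs();print(o['tcp_pos'],o['ft_force'],o['t'])
cv2.imwrite('pics/c4.png',np.hstack([cv2.resize(a[80:280,180:430],(400,320),interpolation=2),cv2.resize(b[150:270,260:410],(400,320),interpolation=2)]))
a0=cv2.imread('pics/top0.png')
print(cv2.phaseCorrelate(*[x[90:145,330:425].astype(np.uint8)[:,:,1].astype(np.float32) for x in(a0,a)]))
E
```

```text
t: 9.62
tcp_pos: [475.5, 196.5, 62.3]
eef_rot: [[0.986, -0.169, 0.001], [-0.169, -0.986, 0.0], [0.001, -0.0, -1.0]]
ft_force: [-0.3, 1.2, 6.3]
grip_width: 0.4
finger_force: 3.3
[475.52679473 196.50940732  62.3117213 ] [0.09167658 0.59650901 6.86104439] 9.725
((-0.06388861857607964, -0.0673636427350992), 1.0013211493690808)
```

View pics/c4.png

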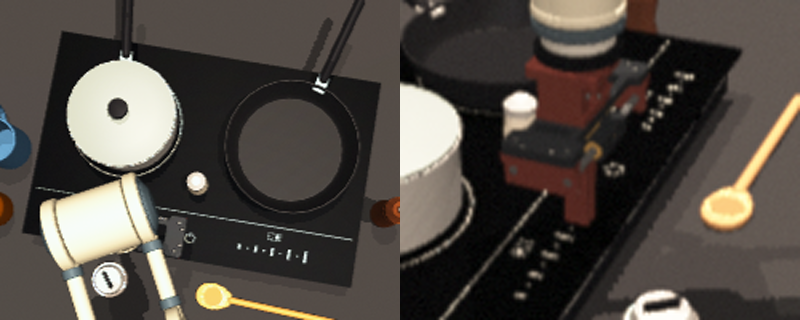

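The fingertips rest on mark 5 (side crop about (580,222)) at about 6 N. Marks 1–4 are free and the hob and pans have not moved. I'm handing it in.

```bash
python3 -c "
from workcell import arm
print(arm.finish_job())"
```

```text
the job is handed in; nothing more can be done
None
```

Handed in at 9.7 s: I touched the on/off key for about 1 s, swept the left zone's marks 1 to 5 at about 3–6 N, and the fingertips are still resting on mark 5 at about 6 N; the hob shows no lit display, so that it switched on is not confirmed.

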